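# Stow a sanding block in a chest with a locking lid stay

## Task

Raise the lid of the small tool chest until its folding brass stay goes past straight and locks, so that the lid stands open on the stay by itself, then lay the little cork-soled sanding block in the front bay of the chest. Then lift and fold the stay's knee by its red knob and let the lid down under control until it is fully shut, without slamming it or straining the stay and its bracket, and leave everything else on the bench where it is.

Things in the scene. Friction and masses are not known exactly. Their poses are not given: they have to be found in the camera images.
- chest: Wooden tool chest, 200 (x) x 300 (y) x 100 mm high, walls 8 mm, fixed. Origin: centre of its underside; x points from its front to its back (hinge side), y to its left, z up. Cork inner floor at z = 35 mm. A divider (8 mm, top at z = 60) centred at x = +16 parts the rear bay (files) from the front bay, clear from x = -92 to +12 and y = -142 to +142 mm. The lid stay is on its outer right side (-y).
- lid_hinge (a point): Middle of the lid's hinge line, which runs along the chest's y at chest x = +100, z = 100 mm.
- lid (a joint): Lid angle (rad): 0 shut, grows as its front edge rises. Wooden lid 200 x 300 x 12 mm, 0.65 to 0.95 kg, centre of mass about 110 mm from the hinge; it falls shut when let go unless the stay is locked. The stay stops it somewhere from 1.19 to 1.39 rad (differs each start, must be felt); on the locked stay it rests about 0.025 rad lower.
- lid_bar (a point): Middle of the brass bar handle at the lid's front edge: round bar 10 mm thick, 120 mm long along y, on a post at each end, its axis 42 mm in front of the lid's edge (free gap 37 mm), so 242 mm from the hinge line and, with the lid shut, 106 mm above the bench. The bar can turn between gripping fingers as the lid swings.
- knee (a joint): Angle of the stay's knee (rad): -0.10 to 0.05 folded (lid shut), 2.33 links straight (dead centre, lid at its highest), 2.57 on its stop past dead centre (locked). A light spring urges it toward the lock. On the way up it passes dead centre only when the lid is drawn right up against the stay (about 5 N at the bar is enough); let back a little, the lid then rests on the lock.
- stay_knob (a point): Grip point on the axis of the red knob (round pin) at the stay's knee: 14 mm thick, 62 mm long, pointing level out to the chest's right (-y); the point is 20 mm from its end and 55 mm outside the chest's side wall. Locked, it is at about chest x = +35, z = 113 mm; lid shut, at about x = -103, z = 74 mm. On the way it moves on an arc about the stay's foot.
- stay_foot (a point): Point on the chest's right wall at chest x = -15, z = 28 mm: near the stay's foot pivot, which is really 4 mm lower to 9 mm higher (screwed on differently each start). The knee swings about that pivot at a radius of 99.2 mm in the upright plane of the chest's right side; the upper link, also 99.2 mm, runs from the knee to a pin on the lid 110 mm from the hinge.
- stay_link (a point): Middle of the stay's upper brass link. How to fold: the knob is drawn towards the chest's front, first slightly up, then over and down its arc. About 2 N takes it over dead centre (this raises the lid slightly); let go soon after that it springs back to the lock; further on the lid's weight drives the knob forward and down, so holding the knob back lowers the lid; let go, it slams. Near shut, 1 mm of knob travel moves the lid 0.016 rad.
- bracket (a joint): Slip of the steel bracket that joins the stay to the lid, along the upper link (m): 0, and to be left at 0. It starts to pull out when the stay carries more than about 45 N, which happens when the lid is forced against the stay with about 13 N at the bar.
- block: Small sanding block of pale wood with a cork sole, 70 (x) x 42 (y) x 28 mm (z), 0.12 kg, loose, lying flat on the bench at the left or the right of the chest. Origin: centre of its underside.
- tape: Roll of brown tape lying flat, 96 mm across, 24 mm high; bystander.
- glue: Small green bottle with blue cap, 48 mm across, 120 mm high; bystander.
- jar: Small jar with blue lid, 44 mm across, 60 mm high; bystander.
- chisel: Hand tool with blue handle lying on the bench; bystander.
- mug: White mug, 76 mm across, 85 mm high; bystander.
Things that resemble listed ones, but are neither listed nor needed, are in the scene too. There is more than one size of the block; the job needs the largest.

How it is judged:
By the outcome, as a careful person would: the job done as asked, in the order asked, and still so for the second after the job is handed in, with the robot touching nothing.
It also fails if it takes over 72 s, if anything falls off the work surface, if the arm or the gripper's body presses on something with over 40 N, if the wrist force passes 120 N, or if a joint passes its speed limit or range.

## Robot

A 7-joint arm with a two-finger parallel gripper is mounted at the origin on the work surface. World frame = base frame: x ahead of the robot, y to its left, z up, the work surface at z = 0. Lengths are in m, angles in rad, forces in N, time in s.
With the tool pointing down it reaches from about 0.425 to 1.025 m from the base axis. Payload 3.6 kg.
Tool frame: the origin (TCP) lies on the centre line of the jaws, within the pads' length; the fingertips stand 8 mm ahead of it and the grasp point (between the pads) lies 11 mm behind it; z points along the fingers, y is the line along which they close (so a half turn about z gives the same grasp; the last joint's range is limited). The gripper opens to 85 mm and grips with 20 to 120 N. Pads are 22 mm wide; open, the fingers measure 114 mm over their backs; the gripper's body (76 mm by 85 mm) begins 54 mm behind the grasp point. The pads swing forward as they close: fully open they stand 13 mm farther back than shut.
Start: joints at [1.109, 0.591, 0.048, 1.609, -0.033, 0.943, -0.034], TCP at [0.261, -0.677, 0.239] pointing down, gripper open.
Joint ranges: [-2.69, 2.69], [-0.47, 2.24], [-1.27, 1.36], [0.19, 2.51], [-1.53, 4.68], [0.08, 2.07], [-3.09, 3.09]. Speed limits (rad/s): [2.57, 2.57, 3.14, 3.14, 3.14, 3.14, 3.14].

## Interface

Orientations are given as a unit quaternion [w, x, y, z].
In Python, from cell import bot gives the robot as it stands. Calls block until the motion is done:
- bot.move_to(position, orientation): joint-space move of the TCP to a pose.
- bot.move_linear(position, v=0.15, ori=None, max_force=None): straight line of the TCP; ori=None keeps the orientation; v is the mean speed in m/s. With max_force (N) it stops when the force on the tool has changed by that much, and returns True; else False.
- bot.movej(angles): joint-space move.
- bot.grip(opening, force=None): finger opening in m; force is the grip in N (None keeps the last); returns when the fingers have stopped.
- bot.sleep(seconds).
- bot.ik(position, orientation): joint angles nearest the present ones, or None.
- bot.get_image(name): name is "scene" or "top" or "wrist"; returns a dict with "color" (400x640x3 uint8, red, green, blue), "z_map" (400x640 float32, m along the optical axis (not along the pixel's ray), 0 where there is no reading), "K" (3x3 intrinsics, pixels), "origin" and "orientation" of the camera in the world. Camera axes: x right, y up, looking along -z (the intrinsics and any distortion apply to the point x, -y, -z); pixel columns grow to the right and rows downward; lengths in m; the calibration is good to about 2 mm. A picture is of the moment at which its call begins.
A pose or a line that the arm cannot do raises bot.MotionError and nothing moves.
- bot.close_job(): hands the job in; it is judged then, once.
Trained networks look in the newest picture that a camera, given by its name, has taken for a name from the list of things; names that differ only in an ending like _2 or _b are one class to them, and where a whole thing is asked for, a point or a joint stands for the part that bears it (a point fixed in the world has none). Each returns a list of dicts, best first, with "conf" (0 to 1); they miss things now and then, are a little off and sometimes report something else, mostly with a low value. They report only what shows in the picture. A call takes as long as a camera call. They do not tell look-alikes from the thing itself.
- bot.masks_of(camera, name): "pixels" (400x640 bool, what is visible of it) and "location" ([column, row] in pixels, amid what is visible of it).
Readings, each from a call of its own:
- bot.current_time(): time.
- bot.current_qpos(): joint angles.
- bot.current_joint_velocities(): joint speeds.
- bot.current_effort(): joint torques, N m.
- bot.current_ee_pos(): TCP position.
- bot.current_tcp_rot(): TCP orientation.
- bot.current_wrist_force(): force on the tool from outside, world axes, zero at the start.
- bot.current_wrist_torque(): the same for the moment, N m.
- bot.current_width(): finger opening in m.
- bot.current_gripper_force(): force on a finger pad.
Only numpy, scipy, OpenCV 4.12 (cv2) and the standard library are available. Lean on these libraries where they do the work, as an engineer would, in place of code of your own. Each camera call takes 0.05 s, during which the arm holds its last target. There are 200 camera calls.

## Working session

There is one attempt and no reset: what is moved stays moved. The work goes in short steps, each a Python script; the robot and the scene stay as the last script left them, time stands still between calls to the robot, and variables do not carry over. Pictures are saved under pics/ and viewed, at most 10 in all, crops included, and the job is handed in when it is done.

```bash
ls; mkdir -p pics
cat > h.py <<'E'
import numpy as np, cv2
from cell import bot
from scipy.spatial.transform import Rotation as R
def rot(q): return R.from_quat([q[1],q[2],q[3],q[0]])
def quat(r): x=r.as_quat(); return [x[3],x[0],x[1],x[2]]
def cloud(im):
    z=im["z_map"]; K=im["K"]; v,u=np.mgrid[0:z.shape[0],0:z.shape[1]]
    p=np.stack([(u-K[0,2])/K[0,0]*z,-(v-K[1,2])/K[1,1]*z,-z],-1)
    w=rot(im["orientation"]).apply(p.reshape(-1,3)).reshape(p.shape)+np.array(im["origin"])
    w[z<=0]=np.nan; return w
def save(im,n): cv2.imwrite(f"pics/{n}.png",im["color"][:,:,::-1])
E
python3 - <<'E'
from h import *
for n in("top","scene"):
    im=bot.get_image(n); save(im,n+"0"); w=cloud(im); print(n,im["origin"],im["K"].tolist())
    for k in("chest","lid","lid_bar","stay_knob","stay_link","block","tape","glue","jar","chisel","mug"):
        for d in bot.masks_of(n,k)[:4]:
            if d["conf"]<.2: continue
            m=d["pixels"]; print(k,round(d["conf"],2),np.round(d["location"]),m.sum(),np.round(np.nanmedian(w[m],0),3),np.round(np.nanpercentile(w[m],[3,97],axis=0),3).tolist())
print(bot.current_time(),bot.current_tcp_rot())
a=cv2.imread("pics/top0.png");b=cv2.imread("pics/scene0.png")
E
```

```text
pics
top [ 0.48606715 -0.05861131  1.26068543] [[434.4445150008174, 0.0, 317.932409963562], [0.0, 434.4445150008174, 195.904062974132], [0.0, 0.0, 1.0]]
chest 0.86 [286. 189.] 8697 [0.587 0.032 0.112] [[0.484, -0.111, 0.106], [0.684, 0.176, 0.116]]
lid 0.48 [350. 227.] 170 [ 0.48  -0.144  0.076] [[0.469, -0.185, 0.068], [0.575, -0.119, 0.116]]
lid_bar 0.88 [284. 187.] 8686 [0.587 0.037 0.112] [[0.486, -0.104, 0.107], [0.685, 0.176, 0.116]]
stay_knob 0.45 [353. 226.] 209 [ 0.48  -0.144  0.076] [[0.468, -0.185, -0.002], [0.576, -0.119, 0.115]]
stay_link 0.67 [350. 226.] 224 [ 0.48  -0.144  0.076] [[0.468, -0.183, -0.002], [0.573, -0.119, 0.114]]
block 0.82 [435. 230.] 420 [ 0.468 -0.374  0.027] [[0.437, -0.405, 0.005], [0.499, -0.344, 0.032]]
block 0.64 [469. 238.] 172 [ 0.453 -0.481  0.018] [[0.435, -0.504, 0.005], [0.47, -0.463, 0.023]]
block 0.48 [396. 210.] 159 [ 0.539 -0.284  0.018] [[0.525, -0.308, 0.011], [0.551, -0.263, 0.023]]
tape 0.93 [156. 210.] 518 [0.532 0.382 0.022] [[0.489, 0.336, 0.003], [0.574, 0.424, 0.027]]
tape 0.67 [435. 178.] 288 [ 0.618 -0.393  0.022] [[0.578, -
[... 1784 characters left out ...]
.485  0.018] [[0.438, -0.506, 0.004], [0.472, -0.464, 0.022]]
tape 0.89 [432. 163.] 389 [0.533 0.377 0.022] [[0.491, 0.337, 0.003], [0.574, 0.424, 0.028]]
glue 0.73 [471. 171.] 363 [0.646 0.417 0.07 ] [[0.625, 0.406, 0.014], [0.663, 0.434, 0.121]]
glue 0.41 [292. 201.] 219 [ 0.482 -0.125  0.078] [[0.423, -0.183, -0.001], [0.579, -0.106, 0.116]]
jar 0.6 [464. 192.] 256 [0.696 0.358 0.046] [[0.676, 0.349, 0.008], [0.711, 0.382, 0.064]]
chisel 0.96 [232. 290.] 398 [ 0.644 -0.388  0.022] [[0.582, -0.411, 0.001], [0.737, -0.358, 0.028]]
mug 0.97 [179. 291.] 1109 [ 0.588 -0.514  0.049] [[0.559, -0.548, 0.003], [0.64, -0.472, 0.086]]
1.2 [1.80151818e-05 9.83136780e-01 1.82871735e-01 9.44856971e-06]
```

Run:
```python
from h import *
im=bot.get_image("top"); w=cloud(im)
c=im["color"][80:290,100:540,::-1]; c=cv2.resize(c,None,fx=1.8,fy=1.8,interpolation=cv2.INTER_CUBIC); cv2.imwrite("pics/t1.png",c)
c=im["color"][190:265,340:500,::-1]; cv2.imwrite("pics/t2.png",cv2.resize(c,None,fx=5,fy=5,interpolation=cv2.INTER_CUBIC))
# lid top rect
m=(w[...,2]>.103)&(w[...,2]<.121)&(w[...,0]>.4)&(w[...,0]<.76)&(abs(w[...,1]-.03)<.2)
m=cv2.morphologyEx(m.astype(np.uint8),cv2.MORPH_OPEN,np.ones((13,13)))>0
print("lid",cv2.minAreaRect(w[m][:,:2].astype(np.float32)),np.median(w[m][:,2]))
# block
for lo,hi,c in((.024,.034,(.468,-.374)),(.014,.026,(.453,-.481)),(.014,.026,(.539,-.284))):
    m=(w[...,2]>lo)&(w[...,2]<hi)&(np.hypot(w[...,0]-c[0],w[...,1]-c[1])<.05)
    print("blk",cv2.minAreaRect(w[m][:,:2].astype(np.float32)),np.median(w[m][:,2]))
```

```text
lid ((0.5921036601066589, 0.036389827728271484), (0.29977914690971375, 0.2005138099193573), 86.58805084228516) 0.11183478703269067
blk ((0.46818092465400696, -0.376081645488739), (0.06976483017206192, 0.04141486436128616), 43.507789611816406) 0.027258644630499873
blk ((0.45331621170043945, -0.4864630103111267), (0.027810243889689445, 0.048377037048339844), 22.999887466430664) 0.017560845036385997
blk ((0.5398696660995483, -0.2860300540924072), (0.027749165892601013, 0.0474841371178627), 9.058586120605469) 0.0179108214708803
```

View pics/t1.png

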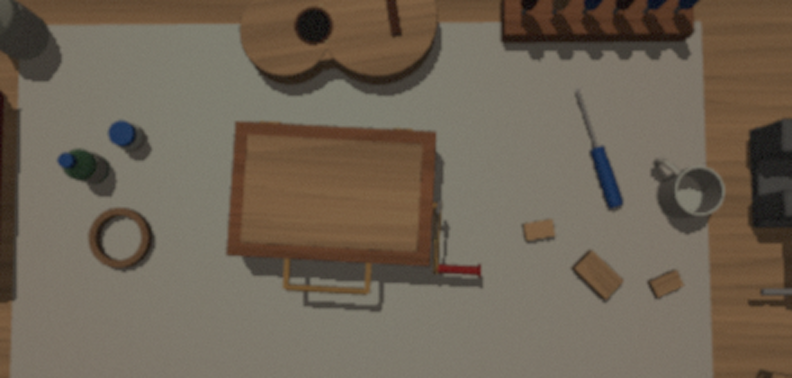

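View pics/t2.png

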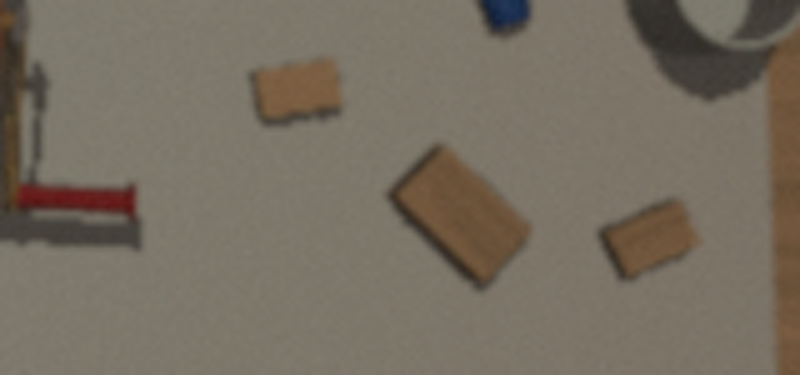

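The candidates for the block are at top pixels (435,230), 70x41 mm; (396,210), 48x28 mm; and (469,238), 48x28 mm. The crop confirms that (435,230), lying diagonally right of the chest, is the largest, so I choose that one. The red knob is at about (355,230) and the brass bar at about (282,240). Next I measure the knob and bar and check reachability.

```bash
cat >> h.py <<'E'
PSI=np.radians(-3.41); RC=R.from_euler('z',PSI); C0=np.array([.5921,.0364,0])
def W(p): return RC.apply(np.array(p,float))+C0          # chest -> world
def C(p): return RC.inv().apply(np.array(p,float)-C0)    # world -> chest
def ori(t,s=1,yaw=0):   # tool tilted t from down toward chest +x; closes along chest x (yaw=0) / rotated by yaw
    z=np.array([np.sin(t),0,-np.cos(t)]); y=s*np.array([np.cos(t),0,np.sin(t)]); x=np.cross(y,z)
    return quat(RC*R.from_euler('z',yaw)*R.from_matrix(np.stack([x,y,z],1)))
def tcp(g,q): return W(g)+rot(q).apply([0,0,.011])       # grasp point in chest frame -> TCP world
HX,HZ=.100,.100; RB=np.hypot(.242,.006); A0=np.arctan2(.006,.242)
def bar(th,y=0): return [HX-RB*np.cos(th+A0),y,HZ+RB*np.sin(th+A0)]
E
python3 - <<'E'
from h import *
for n in("top","scene"):
    im=bot.get_image(n); w=cloud(im); h=cv2.cvtColor(im["color"],cv2.COLOR_RGB2HSV)
    c=C(w.reshape(-1,3)).reshape(w.shape)
    near=(abs(c[...,0]+.1)<.06)&(c[...,1]<-.14)&(c[...,1]>-.26)&(c[...,2]>.03)
    red=near&((h[...,0]<6)|(h[...,0]>172))&(h[...,1]>150); print("red",red.sum(),np.round(np.nanpercentile(c[red],[5,50,95],axis=0),4).tolist())
    b=(c[...,0]<-.115)&(c[...,0]>-.165)&(abs(c[...,1])<.09)&(c[...,2]>.07); print("bar",b.sum(),np.round(np.nanpercentile(c[b],[3,50,97],axis=0),4).tolist())
for s in(1,-1):
    print("bar",s,[None if (q:=bot.ik(tcp(bar(th),ori(0,s)),ori(0,s))) is None else np.round(q,2).tolist() for th in(0,.7,1.4)])
    for t1 in(0,.4,.6,.8,1.0):
        r=[]
        for f in np.linspace(0,1,6):
            a=np.radians(60+92*f); g=[-.015+.0992*np.cos(a),-.205,.03+.0992*np.sin(a)]; t=t1*f
            r.append(bot.ik(tcp(g,ori(t,s)),ori(t,s)) is not None)
        print("knob",s,t1,r)
E
```

```text
red 77 [[-0.1076, -0.2248, 0.0719], [-0.1038, -0.1981, 0.0762], [-0.0993, -0.1703, 0.0811]]
bar 237 [[-0.1468, -0.0623, 0.1045], [-0.1403, 0.0005, 0.1093], [-0.1179, 0.0621, 0.1138]]
red 89 [[-0.108, -0.226, 0.0713], [-0.1021, -0.1963, 0.0772], [-0.0981, -0.1672, 0.0806]]
bar 173 [[-0.1487, -0.0621, 0.1041], [-0.1407, 0.0002, 0.1103], [-0.1173, 0.0631, 0.1144]]
bar 1 [[-0.04, 0.52, -0.2, 2.31, 0.3, 0.34, -0.57], [0.17, 0.34, -0.43, 2.06, 0.2, 0.78, -0.43], [0.21, 0.46, -0.47, 1.66, 0.23, 1.08, -0.39]]
knob 1 0 [True, True, True, True, True, True]
knob 1 0.4 [True, True, True, True, True, True]
knob 1 0.6 [True, True, True, True, True, False]
knob 1 0.8 [True, True, True, True, False, False]
knob 1 1.0 [True, True, True, True, False, False]
bar -1 [[-0.51, 0.56, 0.42, 2.33, -0.64, 0.37, -2.74], [0.62, 0.5, -1.07, 2.04, 0.56, 0.92, 2.33], [0.55, 0.62, -1.07, 1.65, 0.58, 1.22, 2.44]]
knob -1 0 [True, True, True, True, True, True]
knob -1 0.4 [True, True, True, True, True, True]
knob -1 0.6 [True, True, True, True, True, False]
knob -1 0.8 [True, True, True, True, False, False]
knob -1 1.0 [True, True, True, True, False, False]
```

Run:
```python
from h import *
q=ori(0,1)
bot.grip(.032,25)
p=tcp(bar(0),q); bot.move_to(p+[0,0,.09],q)
f0=bot.current_wrist_force(); print("f0",np.round(f0,2))
print("hit",bot.move_linear(p,v=.12,max_force=12), bot.current_ee_pos()-p)
bot.grip(0,30); print("w",bot.current_width(),bot.current_gripper_force(),np.round(bot.current_wrist_force(),2))
for th in np.arange(.14,1.13,.14):
    r=bot.move_linear(tcp(bar(th),q),v=.1,max_force=15)
    print(round(th,2),r,np.round(bot.current_wrist_force(),1),np.round(C(bot.current_ee_pos()-np.array([0,0,-.011])),4))
    if r: break
print(bot.current_time(),bot.current_width())
```

```text
f0 [ 0.24 -0.48 -0.09]
hit False [3.92797970e-04 9.16195119e-05 3.03963853e-04]
w 0.008941612217434235 29.328865706920624 [-5.    1.86  6.19]
0.14 False [-5.1  1.7 -2.7] [-0.1413 -0.0002  0.1398]
0.28 False [-5.7  2.4 -1.7] [-0.1337 -0.0002  0.1728]
0.42 False [-6.3  2.9 -1. ] [-1.219e-01 -2.000e-04  2.042e-01]
0.56 False [-9.1  2.6  1.6] [-1.061e-01 -1.000e-04  2.337e-01]
0.7 False [-11.3   2.    6.1] [-8.640e-02 -1.000e-04  2.608e-01]
0.84 False [-15.3   0.9  12.5] [-0.0627 -0.      0.2855]
0.98 False [-13.2  -0.3  16.8] [-0.0323  0.      0.3076]
1.12 False [-7.3 -0.4 12.7] [6.000e-04 1.000e-04 3.245e-01]
9.7083 0.008741191044539342
```

The fingers hold the bar slightly off the point I assumed, so force is building up radially. I'll fit the real circle from the measured path and feel for the stay along its tangent.

Run:
```python
from h import *
from scipy.optimize import least_squares
P=np.array([[-.1413,.1398],[-.1337,.1728],[-.1219,.2042],[-.1061,.2337],[-.0864,.2608],[-.0627,.2855],[-.0323,.3076],[.0006,.3245]])
s=least_squares(lambda c:np.hypot(P[:,0]-c[0],P[:,1]-c[1])-RB,[.1,.1]); c=s.x; print("centre",c,"res",np.round(s.fun,4))
a=lambda p:np.arctan2(p[1]-c[1],c[0]-p[0])
q=ori(0,1); al=a(P[-1]); t=lambda al:np.array([np.sin(al),0,np.cos(al)])
f0=np.array([-5,1.86,0.])*0
def ft(al): return RC.inv().apply(bot.current_wrist_force())@t(al)
step=.01; log=[]
# first step onto the fitted circle
while al<1.45:
    al+=step
    bot.move_linear(tcp([c[0]-RB*np.cos(al),0,c[1]+RB*np.sin(al)],q),v=.05)
    f=ft(al); log.append((round(al,3),round(f,1)))
    if f<-3.2: step=.004
    if f<-7.2: break
print(log); g=C(bot.current_ee_pos())+[0,0,.011]; print("act",al,a([g[0],g[2]]),np.round(RC.inv().apply(bot.current_wrist_force()),1),bot.current_time())
np.save("c.npy",[*c,al])
```

```text
centre [0.09802611 0.10356763] res [-0.     -0.0002 -0.0002  0.      0.0003  0.0007  0.     -0.0006]
[(np.float64(1.165), np.float64(-0.7)), (np.float64(1.175), np.float64(-0.6)), (np.float64(1.185), np.float64(-1.0)), (np.float64(1.195), np.float64(-1.4)), (np.float64(1.205), np.float64(-0.4)), (np.float64(1.215), np.float64(-0.5)), (np.float64(1.225), np.float64(0.0)), (np.float64(1.235), np.float64(-2.3)), (np.float64(1.245), np.float64(-5.7)), (np.float64(1.249), np.float64(-8.1))]
act 1.2494711351008763 1.2408050991076207 [ -4.8   2.6 -11.1] 12.2333
```

Run:
```python
from h import *
c0,c1,al=np.load("c.npy"); q=ori(0,1)
t=lambda al:np.array([np.sin(al),0,np.cos(al)])
bot.sleep(.2)
while al>1.205:
    al-=.005; bot.move_linear(tcp([c0-RB*np.cos(al),0,c1+RB*np.sin(al)],q),v=.05)
    f=RC.inv().apply(bot.current_wrist_force())@t(al); print(round(al,3),round(f,1),end='; ')
    if f>3: break
for n in("top","scene"):
    im=bot.get_image(n); w=cloud(im); h=cv2.cvtColor(im["color"],cv2.COLOR_RGB2HSV)
    c=C(w.reshape(-1,3)).reshape(w.shape)
    near=(abs(c[...,0]-.0)<.13)&(c[...,1]<-.14)&(c[...,1]>-.26)&(c[...,2]>.03)
    red=near&((h[...,0]<6)|(h[...,0]>172))&(h[...,1]>150); print(n,"red",red.sum(),np.round(np.nanpercentile(c[red],[5,50,95],axis=0),4).tolist() if red.sum() else '')
    save(im,n+"2")
print(bot.current_time())
a=cv2.imread("pics/scene2.png")[60:300,180:500]; cv2.imwrite("pics/s2.png",cv2.resize(a,None,fx=2.4,fy=2.4,interpolation=cv2.INTER_CUBIC))
```

```text
1.244 -8.0; 1.239 -6.9; 1.234 -4.7; 1.229 -3.3; 1.224 -2.3; 1.219 -2.8; 1.214 -1.2; 1.209 1.0; 1.204 0.4; top red 74 [[0.0307, -0.2249, 0.1114], [0.0342, -0.2003, 0.1154], [0.0385, -0.1698, 0.1192]]
scene red 109 [[0.0304, -0.2262, 0.1104], [0.0362, -0.197, 0.1157], [0.041, -0.1677, 0.1201]]
14.7833
```

View pics/s2.png

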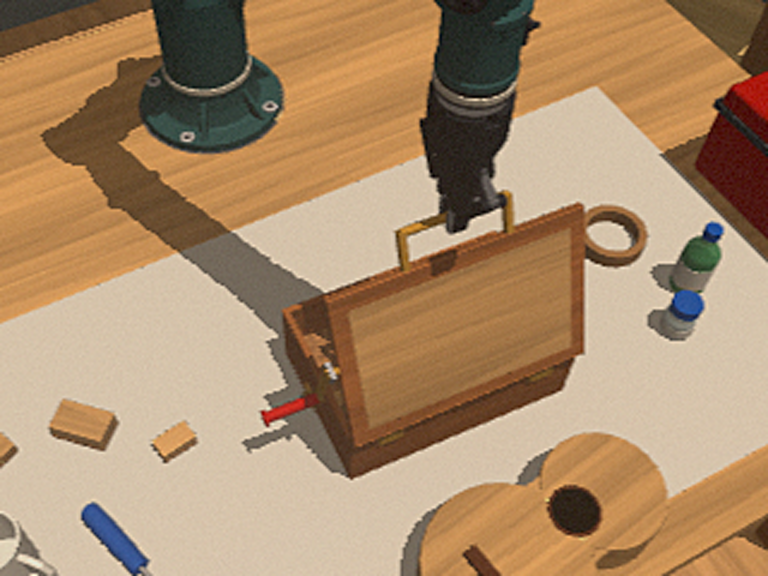

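The picture shows the lid standing open. The knob, at about (290,408) in the crop, measures chest x = 35, z = 113 mm, so it is on the lock. I'll release the bar and check that the lid stays up, then pick and place the block.

```bash
cat >> h.py <<'E'
def knob():
    im=bot.get_image("scene"); w=cloud(im); h=cv2.cvtColor(im["color"],cv2.COLOR_RGB2HSV); c=C(w.reshape(-1,3)).reshape(w.shape)
    near=(abs(c[...,0])<.13)&(c[...,1]<-.14)&(c[...,1]>-.26)&(c[...,2]>.03)
    red=near&((h[...,0]<6)|(h[...,0]>172))&(h[...,1]>150); return red.sum(),np.round(np.nanmedian(c[red],0),4)
E
python3 - <<'E'
from h import *
bot.grip(.034); p=np.array(bot.current_ee_pos()); q0=ori(0,1)
bot.move_linear(p+[0,0,.06],v=.2); print("knob",knob())
bot.move_linear(p+[-.12,-.03,.07],v=.3)
B=np.array([.4682,-.3761,0]); qp=ori(0,1,np.radians(-43.1))
bot.grip(.075,40)
bot.move_to(B+[0,0,.12],qp); print(bot.move_linear(B+[0,0,.011],v=.15,max_force=12),np.round(bot.current_ee_pos(),4))
bot.grip(0,40); print("w",bot.current_width(),bot.current_gripper_force(),bot.current_time())
if bot.current_width()>.03:
    bot.move_linear(B+[0,0,.25],v=.3)
    print("w",bot.current_width(),np.round(bot.current_qpos(),2),bot.current_time())
    print(bot.ik(W([-.042,0,.25]),ori(0,1,-np.pi/2)))
E
```

```text
knob (np.int64(110), array([ 0.0364, -0.1981,  0.1157]))
False [ 0.4689 -0.3764  0.0117]
w 0.04124962244236296 42.362839775159955 19.6833
w 0.04108329978300166 [ 0.7   0.43 -0.13  1.89  0.07  0.84 -0.28] 20.6333
[-0.1157236   0.36122559 -0.04795618  1.99051128  0.02384375  0.79037808
 -1.80767875]
```

Run:
```python
from h import *
q=ori(0,1,-np.pi/2)
bot.move_to(W([-.042,0,.24]),q)
bot.move_linear(W([-.042,0,.060]),v=.2,max_force=15)
print("contact",bot.move_linear(W([-.042,0,.043]),v=.03,max_force=5),np.round(bot.current_ee_pos(),4))
bot.grip(.062); bot.move_linear(W([-.042,0,.25]),v=.25)
im=bot.get_image("top"); print(knob(),bot.current_time())
a=im["color"][120:270,180:380,::-1]; cv2.imwrite("pics/p3.png",cv2.resize(a,None,fx=3,fy=3,interpolation=cv2.INTER_CUBIC))
bot.move_linear(W([-.12,-.1,.27]),v=.3)
im=bot.get_image("top"); a=im["color"][120:270,180:380,::-1]; cv2.imwrite("pics/p4.png",cv2.resize(a,None,fx=3,fy=3,interpolation=cv2.INTER_CUBIC))
F=np.array([-.0155,.0277])
for y in(-.205,):
  for te in(.3,.4,.5):
    print(te,[(bot.ik(tcp([F[0]+.0992*np.cos(a),y,F[1]+.0992*np.sin(a)],ori(te*f,1)),ori(te*f,1)) is not None) for f in np.linspace(0,1,8) for a in [np.radians(60+93*f)]])
```

```text
contact True [0.5505 0.039  0.0469]
(np.int64(114), array([ 0.0362, -0.1971,  0.1156])) 25.1167
0.3 [True, True, True, True, True, True, True, True]
0.4 [True, True, True, True, True, True, True, True]
0.5 [True, True, True, True, True, True, True, True]
```

View pics/p4.png

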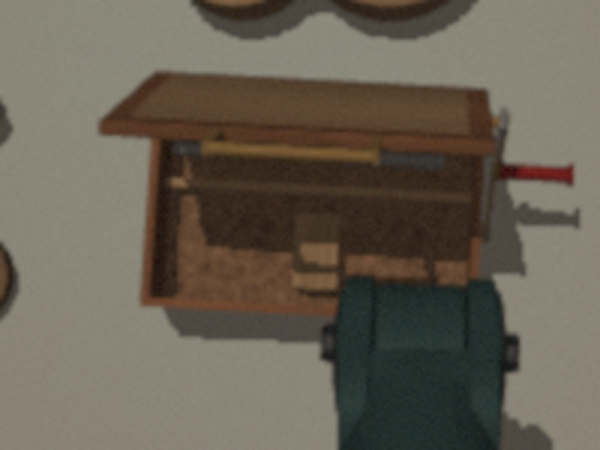

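The block lies in the front bay, at crop (317,250), and the lid still rests on the stay with the knob at (537,174). Next I take the knob and fold the stay.

```bash
cat >> h.py <<'E'
F=np.array([-.0155,.0277]); RK=.0992; YK=-.210; AS,AE=np.radians(59.2),np.radians(152.4)
def tilt(a): return .5*np.clip((a-AS)/(AE-AS),0,1)
def kp(a,dr): return [F[0]+(RK+dr)*np.cos(a),YK,F[1]+(RK+dr)*np.sin(a)]
def kf(a):
    f=RC.inv().apply(bot.current_wrist_force()); return -f[0]*np.sin(a)+f[2]*np.cos(a), f[0]*np.cos(a)+f[2]*np.sin(a)  # along motion, radial
E
python3 - <<'E'
from h import *
q=ori(0,1); bot.grip(.036,35)
bot.move_linear(W([-.08,-.23,.27]),v=.35)
p=tcp([.0352,YK,.1128],q)
bot.move_to(p+[0,0,.09],q)
print(bot.move_linear(p,v=.12,max_force=8),np.round(C(bot.current_ee_pos())-C(p),4),np.round(bot.current_wrist_force(),1))
bot.grip(0,35); print("w",bot.current_width(),np.round(RC.inv().apply(bot.current_wrist_force()),1),knob(),bot.current_time())
im=bot.get_image("scene"); save(im,"s5"); a=im["color"][100:260,220:440,::-1]; cv2.imwrite("pics/s5.png",cv2.resize(a,None,fx=3,fy=3,interpolation=cv2.INTER_CUBIC))
E
```

```text
False [ 0.0006 -0.      0.0006] [ 1.   0.1 -0.2]
w 0.01293443194092589 [-2.7 -0.8  5.1] (np.int64(61), array([ 0.0371, -0.1821,  0.1156])) 29.0833
```

View pics/s5.png

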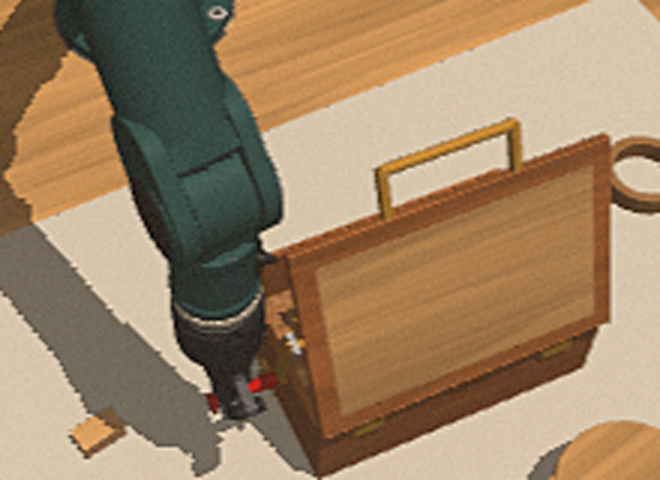

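The knob at crop (240,395) sits between the fingers (13 mm width). Now I draw it over dead centre along its arc, with a radial force correction.

Run:
```python
from h import *
a=AS; dr=0.; log=[]
while a<np.radians(128):
    a+=.04; q=ori(tilt(a),1)
    bot.move_linear(tcp(kp(a,dr),q),v=.03,ori=q)
    t,r=kf(a); log.append((round(np.degrees(a)),round(t,1),round(r,1),round(dr*1e3,1)))
    dr=np.clip(dr+np.clip(r*1e-4,-.0006,.0006),-.008,.008)
    if abs(r)>20 or abs(t)>20: break
for l in log: print(*l,end=' | ')
print(); g=C(np.array(bot.current_ee_pos())-rot(bot.current_tcp_rot()).apply([0,0,.011])); print(g,bot.current_width(),bot.current_time(),knob()); np.save("k.npy",[a,dr])
im=bot.get_image("scene"); c=im["color"][100:260,220:440,::-1]; cv2.imwrite("pics/s6.png",cv2.resize(c,None,fx=3,fy=3,interpolation=cv2.INTER_CUBIC))
```

```text
Traceback (most recent call last):
cell.MotionError: the arm cannot follow that straight line within its joint ranges
```

Run:
```python
from h import *
g=C(np.array(bot.current_ee_pos())-rot(bot.current_tcp_rot()).apply([0,0,.011]))
a=np.arctan2(g[2]-F[1],g[0]-F[0]); print(np.degrees(a),np.hypot(g[2]-F[1],g[0]-F[0])-RK,kf(a),bot.current_time(),bot.current_width(),np.round(bot.current_qpos(),3).tolist(),knob())
z=rot(bot.current_tcp_rot()).apply([0,0,1]); print("tilt",np.arctan2(RC.inv().apply(z)[0],-z[2]))
for d in(0,5,10,20,40,60,75,90):
  b=AS+np.radians(d)
  print(d,[(te,None if (j:=bot.ik(tcp(kp(b,0),ori(te,1)),ori(te,1))) is None else np.round(j,2).tolist()) for te in(0,.5*d/93,.2) ])
```

```text
112.58942026539093 0.00375256133940792 (np.float64(4.338036064393696), np.float64(1.5685312205596338)) 35.6083 0.012621506484493488 [0.398, 0.522, -0.181, 2.259, 0.384, 0.099, -0.184] (np.int64(59), array([-0.0504, -0.1834,  0.1225]))
tilt 0.2810604788759344
0 [(0, [0.45, 0.68, -0.35, 1.89, 0.37, 0.64, -0.19]), (0.0, [0.45, 0.68, -0.35, 1.89, 0.37, 0.64, -0.19]), (0.2, [0.4, 0.62, -0.25, 2.02, 0.36, 0.33, -0.18])]
5 [(0, [0.46, 0.67, -0.36, 1.9, 0.37, 0.64, -0.2]), (0.026881720430107527, [0.45, 0.66, -0.35, 1.92, 0.37, 0.6, -0.19]), (0.2, [0.41, 0.61, -0.26, 2.04, 0.36, 0.33, -0.18])]
10 [(0, [0.46, 0.65, -0.36, 1.92, 0.37, 0.63, -0.2]), (0.053763440860215055, [0.45, 0.64, -0.34, 1.95, 0.37, 0.55, -0.19]), (0.2, [0.41, 0.6, -0.26, 2.05, 0.36, 0.33, -0.18])]
20 [(0, [0.47, 0.63, -0.37, 1.95, 0.37, 0.62, -0.2]), (0.10752688172043011, [0.45, 0.6, -0.31, 2.02, 0.36, 0.46, -0.18]), (0.2, [0.42, 0.58, -0.26, 2.08, 0.36, 0.32, -0.18])]
40 [(0, [0.48, 0.6, -0.36, 2.03, 0.37, 0.58, -0.19]), (0.21505376344086022, [0.42, 0.54, -0.24, 2.17, 0.37, 0.25, -0.18]), (0.2, [0.43, 0.55, -0.25, 2.16, 0.37, 0.27, -0.18])]
60 [(0, [0.47, 0.58, -0.32, 2.1, 0.37, 0.51, -0.19]), (0.3225806451612903, [0.79, 0.62, -0.7, 2.29, 1.53, 0.32, -1.28]), (0.2, [0.41, 0.54, -0.21, 2.23, 0.38, 0.2, -0.18])]
75 [(0, [0.45, 0.59, -0.28, 2.16, 0.37, 0.44, -0.19]), (0.4032258064516129, [1.05, 0.81, -1.07, 2.38, 1.85, 0.62, -1.53]), (0.2, [0.39, 0.55, -0.16, 2.28, 0.39, 0.13, -0.19])]
90 [(0, [0.42, 0.61, -0.23, 2.2, 0.38, 0.37, -0.19]), (0.4838709677419355, [1.06, 0.89, -1.07, 2.46, 2.14, 0.71, -1.76]), (0.2, [0.53, 0.6, -0.34, 2.32, 1.24, 0.16, -1.02])]
```

Joint 6 is near its lower limit, so I straighten the tilt on the way down and grip a bit firmer. The lid is now driving the knob (+4 N), as expected.

Run:
```python
from h import *
bot.grip(0,50)
a=np.radians(112.59); dr=.00375; log=[]; a0=a
while a<np.radians(146):
    a+=.03 if a<np.radians(135) else .02
    q=ori(.27-.15*min(1,(a-a0)/.5),1)
    bot.move_linear(tcp(kp(a,dr),q),v=.02 if a<np.radians(135) else .01,ori=q)
    t,r=kf(a); log.append((round(np.degrees(a)),round(t,1),round(r,1),round(dr*1e3,1)))
    dr=np.clip(dr+np.clip(r*1e-4,-.0006,.0006),-.008,.008)
    if abs(r)>20 or t>24 or t<-3: break
for l in log: print(*l,end=' | ')
print(bot.current_width(),bot.current_time(),knob()); np.save("k.npy",[a,dr])
im=bot.get_image("scene"); c=im["color"][100:260,220:440,::-1]; cv2.imwrite("pics/s6.png",cv2.resize(c,None,fx=3,fy=3,interpolation=cv2.INTER_CUBIC))
w=C(cloud(im).reshape(-1,3)); m=(abs(w[:,0])<.09)&(abs(w[:,1])<.14)&(w[:,2]>.1)&(w[:,2]<.35); print("lid slope",np.polyfit(w[m,0],w[m,2],1))
```

```text
114 4.2 3.4 3.8 | 116 4.5 0.2 4.1 | 118 3.5 0.2 4.1 | 119 5.0 -0.9 4.1 | 121 4.4 0.1 4.0 | 123 5.2 1.4 4.1 | 125 4.9 -0.7 4.2 | 126 4.8 0.4 4.1 | 128 5.1 -0.5 4.2 | 130 6.6 -0.0 4.1 | 131 5.7 -0.5 4.1 | 133 6.6 -1.0 4.1 | 135 6.2 0.3 4.0 | 137 6.1 -0.5 4.0 | 138 5.6 0.4 3.9 | 139 8.2 0.1 4.0 | 140 8.3 -0.7 4.0 | 141 8.3 0.5 3.9 | 142 7.6 -1.4 4.0 | 144 7.6 -0.2 3.8 | 145 7.8 0.9 3.8 | 146 7.9 1.4 3.9 | 147 9.2 -0.3 4.0 | 0.012171918415977383 43.6417 (np.int64(41), array([-0.0976, -0.1782,  0.0831]))
lid slope [-0.09688116  0.12297207]
```

View pics/s6.png

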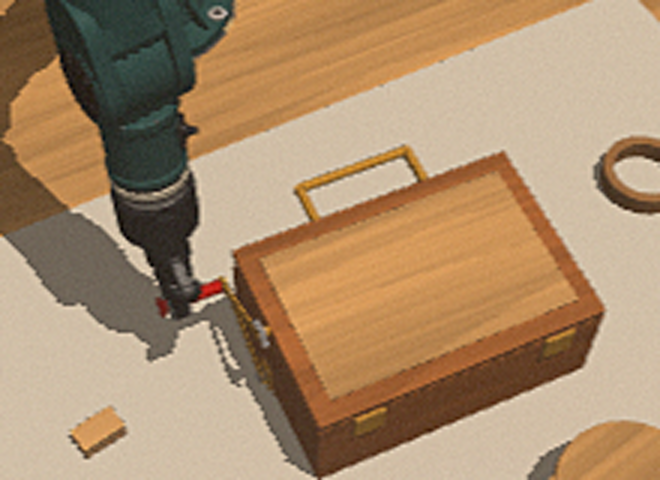

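The lid is almost down (0.10 rad left) and the knob, at crop (185,297), is held. I ease it the last ~6 mm until the load leaves the knob.

```bash
cat > ls.py <<'E'
from h import *
def slope():
    w=C(cloud(bot.get_image("scene")).reshape(-1,3)); m=(abs(w[:,0])<.09)&(abs(w[:,1])<.14)&(w[:,2]>.1)&(w[:,2]<.35); return np.polyfit(w[m,0],w[m,2],1)
E
python3 - <<'E'
from ls import *
a,dr=np.load("k.npy"); q=ori(.27-.15*min(1,(a-np.radians(112.59))/.5),1); log=[]
while a<np.radians(155.5):
    a+=.008; bot.move_linear(tcp(kp(a,dr),q),v=.006,ori=q)
    t,r=kf(a); log.append((round(np.degrees(a),1),round(t,1),round(r,1)))
    if t<1.5: break
for l in log: print(*l,end=' | ')
print(bot.current_width(),bot.current_time(),knob(),slope()); np.save("k.npy",[a,dr])
E
```

```text
147.4 9.3 -0.7 | 147.9 8.9 -0.0 | 148.3 9.1 0.3 | 148.8 8.9 0.3 | 149.3 8.9 0.2 | 149.7 8.3 0.3 | 150.2 9.2 0.4 | 150.6 6.6 3.1 | 151.1 2.9 5.6 | 151.6 -0.9 7.7 | 0.012186763830998046 46.6583 (np.int64(42), array([-0.101 , -0.1792,  0.077 ])) [-0.00088243  0.11366208]
```

The lid is shut (slope 0.001). I release, back off and check the scene.

Run:
```python
from ls import *
bot.grip(.036); p=np.array(bot.current_ee_pos()); z=rot(bot.current_tcp_rot()).apply([0,0,1])
bot.move_linear(p-.1*z,v=.12); bot.move_linear(p-.1*z+[-.02,-.1,.08],v=.25)
print(bot.current_time(),knob(),slope())
im=bot.get_image("top"); w=cloud(im); save(im,"f")
for k in("tape","glue","jar","chisel","mug","block"):
    for d in bot.masks_of("top",k)[:2]: print(k,round(d["conf"],2),np.round(np.nanmedian(w[d["pixels"]],0),3))
c=im["color"][80:290,100:540,::-1]; cv2.imwrite("pics/f.png",cv2.resize(c,None,fx=1.8,fy=1.8,interpolation=cv2.INTER_CUBIC))
```

```text
48.7667 (np.int64(90), array([-0.1016, -0.1966,  0.0772])) [-0.00110567  0.11364981]
tape 0.8 [0.531 0.379 0.022]
glue 0.68 [0.638 0.418 0.077]
glue 0.17 [0.689 0.361 0.057]
jar 0.5 [0.689 0.359 0.056]
chisel 0.87 [ 0.627 -0.39   0.021]
mug 0.94 [ 0.598 -0.524  0.04 ]
block 0.57 [ 0.453 -0.483  0.017]
block 0.44 [ 0.539 -0.289  0.018]
```

View pics/f.png

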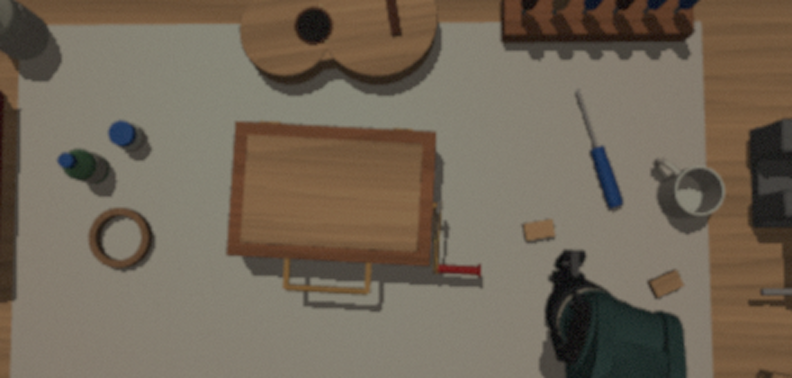

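The lid is shut, with the knob back at its original place at (458,269). The bystanders and the two small blocks are where they were, and the gripper is clear.

```bash
python3 -c "
from cell import bot
print(bot.close_job())"
```

```text
the job is handed in; nothing more can be done
None
```

The job is handed in at about 49 s: the lid was raised and locked, the large block was laid in the front bay, and the stay was folded by its knob until the lid was gently shut, with nothing else moved; bracket slip could not be read directly, but the lid was drawn against the stay with only about 8 N at the bar.

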